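# Weigh the connecting rods and lay them on the rail rack

### The job

Raise the readout's folding display to a reading angle (57 to 74 degrees from flat) and leave it there as long as anything lies on the weighing plate; weigh the connecting rods that are present in the order white, yellow, blue: centre each one on the weighing plate between the stops, small end over the small orange disc, and let go for a moment. Lay every rod, after weighing, across the two narrow raised rails at the seat of its own colour, small end towards the rack's far side (its +x), and at the end fold the display flat again. Some colours may be missing; leave the pistons, jar and cup where they are, and do not press hard on the plate.

Things in the scene. Friction and masses are not known exactly. Their poses are not given: they have to be found in the camera images.
- rod_white: Loose steel connecting rod, white paint on it; may be absent. 169 mm long, 20 mm thick, 0.4 kg, both faces alike, lying flat. Origin at mid-thickness, near the centre of mass; x to the small end, z normal to the faces. Big end: diameter 62, centre x = -50 mm; small end: diameter 36, centre x = +70; shank 22 mm wide (y), free for fingers from x = -17 to +50.
- rod_white_small (a point): Centre of the small end of the white rod (absent with it), 70 mm along +x from the rod's origin.
- rod_yellow: Loose steel connecting rod, yellow paint on it; may be absent. 169 mm long, 20 mm thick, 0.4 kg, both faces alike, lying flat. Origin at mid-thickness, near the centre of mass; x to the small end, z normal to the faces. Big end: diameter 62, centre x = -50 mm; small end: diameter 36, centre x = +70; shank 22 mm wide (y), free for fingers from x = -17 to +50.
- rod_yellow_small (a point): Centre of the small end of the yellow rod (absent with it), 70 mm along +x from the rod's origin.
- rod_blue: Loose steel connecting rod, blue paint on it; may be absent. 169 mm long, 20 mm thick, 0.4 kg, both faces alike, lying flat. Origin at mid-thickness, near the centre of mass; x to the small end, z normal to the faces. Big end: diameter 62, centre x = -50 mm; small end: diameter 36, centre x = +70; shank 22 mm wide (y), free for fingers from x = -17 to +50.
- rod_blue_small (a point): Centre of the small end of the blue rod (absent with it), 70 mm along +x from the rod's origin.
- scale: Fixed weighing plate, 215 x 110 mm, its top 20 mm above the table; origin under its middle; x lengthwise. Black stops 10 mm high: end stops with inner faces at x = -88.5 and +95.5 mm (50 mm wide), side stops with inner faces at y = +-40.5 mm for x = -70 to -30. Orange discs mark the places of the big end (x = -50) and small end (x = +70).
- scale_mid (a point): Middle of the weighing plate on its top face (20 mm above the table), where the rod's origin belongs in plan; axes as the scale's. A rod lying flat there has its origin 10 mm above this point.
- rack: Fixed rack: two parallel narrow aluminium rails along its y, each 16 mm wide and 270 mm long, centred at x = -44 and +44 mm, tops 70 mm above the table (rails 12 mm thick, posts at y = +-125 mm, base plate 8 mm thick). Origin under its middle. Rods lie across both rails, side by side.
- seat_white (a point): Middle of the white seat of the rack (white bands on the rails, white patch on the base): midway between the rails at the level of their tops; axes as the rack's. Seats are 95 mm apart. A seated rod has its origin 10 mm above this point and its x along the rack's x (small end towards rack +x).
- seat_yellow (a point): Middle of the yellow seat of the rack (yellow bands on the rails, yellow patch on the base): midway between the rails at the level of their tops; axes as the rack's. Seats are 95 mm apart. A seated rod has its origin 10 mm above this point and its x along the rack's x (small end towards rack +x).
- seat_blue (a point): Middle of the blue seat of the rack (blue bands on the rails, blue patch on the base): midway between the rails at the level of their tops; axes as the rack's. Seats are 95 mm apart. A seated rod has its origin 10 mm above this point and its x along the rack's x (small end towards rack +x).
- display (a joint): Angle of the grey folding display of the blue readout box (rad): 0 folded flat (level) on the box, growing as its handle end rises; range 0 to 1.9. A stiff friction hinge (about 0.8 N m) holds it wherever it is left.
- display_bar (a point): Middle of the orange handle bar of the display, a round bar 12 mm in diameter, 110 mm long along the hinge line; two arms, 10 mm wide, carry it 50 mm either side of the middle; the panel's edge is 40 mm from its centre. Moves with the display; y along the bar; x from bar to hinge.
- display_hinge (a point): Middle of the display's hinge line on the rear top edge of the readout box (150 x 170 x 50 mm), 60 mm above the table; axes of the box: y along the hinge, x away from the handle side. The bar's centre is 190 mm from it: at box x = -190 mm cos(angle), 190 mm sin(angle) higher.
- piston_a: Loose bystander: aluminium piston, 86 mm diameter, 62 mm tall, near the front of the weighing plate. Origin at the centre of its underside.
- piston_b: Loose bystander: aluminium piston, 86 mm diameter, 62 mm tall, right of the rack. Origin at the centre of its underside.
- piston_c: Loose bystander: aluminium piston, 86 mm diameter, 62 mm tall, behind the rack. Origin at the centre of its underside.
- grease_jar: Loose bystander: jar with black cap, 68 mm diameter, 60 mm tall. Origin at the centre of its underside.
- pin_cup: Loose bystander: blue cup, 72 mm diameter, 85 mm tall. Origin at the centre of its underside.

How it is judged (in metres and radians):
On the way, in this order (a step that is already met when the one before it is completed fails the run):
1. The display stands at a reading angle, 57 to 74 degrees (1.0 to 1.3 rad) from folded flat, and is let go (value of joint display between 1 and 1.3 rad and contact force between the fingers and anything else below 0.3 N), for 0.4 s.
2. White rod (if present) flat on the plate, origin within 5 mm of its middle along and across, in line within 0.12 rad, small end on the small disc, let go and at rest 0.5 s (x of rod_white in the frame of scale_mid between -0.005 and 0.005 m and y of rod_white in the frame of scale_mid between -0.005 and 0.005 m and z of rod_white in the frame of scale_mid between 0.006 and 0.014 m and angle between the x axis of rod_white and the x axis of scale, either way round below 0.12 rad and x of rod_white_small in the frame of scale_mid above 0.03 m and linear speed of rod_white below 0.03 m/s and contact force between the fingers and rod_white below 0.3 N), for 0.5 s.
3. Yellow rod (if present) flat on the plate, origin within 5 mm of its middle along and across, in line within 0.12 rad, small end on the small disc, let go and at rest 0.5 s (x of rod_yellow in the frame of scale_mid between -0.005 and 0.005 m and y of rod_yellow in the frame of scale_mid between -0.005 and 0.005 m and z of rod_yellow in the frame of scale_mid between 0.006 and 0.014 m and angle between the x axis of rod_yellow and the x axis of scale, either way round below 0.12 rad and x of rod_yellow_small in the frame of scale_mid above 0.03 m and linear speed of rod_yellow below 0.03 m/s and contact force between the fingers and rod_yellow below 0.3 N), for 0.5 s.
4. Blue rod (if present) flat on the plate, origin within 5 mm of its middle along and across, in line within 0.12 rad, small end on the small disc, let go and at rest 0.5 s (x of rod_blue in the frame of scale_mid between -0.005 and 0.005 m and y of rod_blue in the frame of scale_mid between -0.005 and 0.005 m and z of rod_blue in the frame of scale_mid between 0.006 and 0.014 m and angle between the x axis of rod_blue and the x axis of scale, either way round below 0.12 rad and x of rod_blue_small in the frame of scale_mid above 0.03 m and linear speed of rod_blue below 0.03 m/s and contact force between the fingers and rod_blue below 0.3 N), for 0.5 s.
At the end, for the whole second after the job is handed in: Every rod that is present lies flat and at rest across both rails of the rack at the seat of its own colour, its origin within 10 mm of the seat both lengthwise and sideways, square to the rails within 0.15 rad, small end towards the rack's +x; the display is folded flat again (below 0.09 rad) (x of rod_white in the frame of seat_white between -0.01 and 0.01 m and y of rod_white in the frame of seat_white between -0.01 and 0.01 m and z of rod_white in the frame of seat_white between 0.006 and 0.014 m and angle between the x axis of each of rod_white, rod_yellow, rod_blue and the x axis of rack, either way round below 0.15 rad and x of rod_white_small in the frame of seat_white above 0.03 m and linear speed of each of rod_white, rod_yellow, rod_blue below 0.03 m/s and x of rod_yellow in the frame of seat_yellow between -0.01 and 0.01 m and y of rod_yellow in the frame of seat_yellow between -0.01 and 0.01 m and z of rod_yellow in the frame of seat_yellow between 0.006 and 0.014 m and x of rod_yellow_small in the frame of seat_yellow above 0.03 m and x of rod_blue in the frame of seat_blue between -0.01 and 0.01 m and y of rod_blue in the frame of seat_blue between -0.01 and 0.01 m and z of rod_blue in the frame of seat_blue between 0.006 and 0.014 m and x of rod_blue_small in the frame of seat_blue above 0.03 m and value of joint display below 0.09 rad); the robot touches nothing.
It fails at once if Anything rests on or touches the weighing plate while the display is not up at its reading angle (1.0 to 1.3 rad) (contact force between anything else and scale above 1 N and not (value of joint display between 1 and 1.3 rad)).
It fails at once if A bystander (one of the three loose pistons, the grease jar, the blue cup) is pushed more than 40 mm from where it stood (distance of any of piston_a, piston_b, piston_c, grease_jar, pin_cup from where it was at the start of the episode above 0.04 m).
It fails at once if The fingers press on the weighing plate or its stops with more than 20 N (delicate load cell) (contact force between the fingers and scale above 20 N).
Of rod_white, rod_yellow, rod_blue only 2 to 3 are there at a start; the rules pass over those that are not, and their reading is None.
At some moment in a run one of rod_white, rod_yellow, rod_blue may be knocked a few centimetres aside while the robot is not near it.
It also fails if it takes over 210 s, if anything falls off the work surface, if the arm or the gripper's body presses on something with over 40 N, if the wrist force passes 120 N, or if a joint passes its speed limit or range.

### The arm

A 6-joint arm with a two-finger parallel gripper is mounted at the origin on the work surface. World frame = base frame: x ahead of the robot, y to its left, z up, the work surface at z = 0. Lengths are in mm, angles in degrees, forces in N, time in s.
With the tool pointing down it reaches from about 275 to 1000 mm from the base axis. Payload 8.4 kg.
Tool frame: the origin (TCP) lies between the finger pads; the fingertips stand 8 mm ahead of it and the grasp point (between the pads) lies 11 mm behind it (manip.tips_ahead is the distance from the TCP to the fingertips, in mm); z points along the fingers, y is the line along which they close (so a half turn about z gives the same grasp; the last joint's range is limited). The gripper opens to 85 mm and grips with 20 to 120 N. Pads are 22 mm wide; open, the fingers measure 114 mm over their backs; the gripper's body (76 mm by 85 mm) begins 54 mm behind the grasp point. The pads swing forward as they close: fully open they stand 13 mm farther back than shut.
Start: joints at [75.608, 20.225, 93.587, -0, 66.188, -0.138], TCP at [153.899, 605.758, 239.281] pointing down, gripper open.
Joint ranges: [-150.9, 150.9], [-52.94, 120.26], [3.33, 152.33], [-74.26, 254.26], [0, 154.13], [-172.89, 172.89]. Speed limits (degrees/s): [127.2, 127.2, 159.86, 180, 180, 180].

### API

Orientations are given as a 3x3 rotation matrix whose columns are the frame's x, y, z axes.
In Python, from workcell import manip, cams gives the robot as it stands.
- The arm moves only by the tool play_rows, never from a script. Its argument "increments" is a list that holds one entry, the list of rows, each a list of 5 numbers: the shift along the world's x, y, z scaled (see below), then the turn about the world's z scaled (see below), then the opening, from -1 (shut) to 1 (fully open). In form: [[[x, y, z, roll, jaw], ...]]. A call has 1 to 12 rows; each row shifts and turns the commanded pose from where the row before left it; what a row does not reach is not made up. The controller multiplies each number of a shift by 800 mm and each number of a turn by 90 degrees. A row lasts 1/10 s, in which the tool goes at most 50 mm and 8.59 degrees, less where a joint would pass 70% of its speed; a pose out of reach is approached as far as the arm can. A call with a number of a shift or a turn outside -1 to 1 is refused whole. A call with a gripper value outside its range is refused whole. The fingers move at their own pace and stop on an object; the grip force is fixed at half the most. Time passes only in rows, so rows that do not move let the fingers close. It gives the time, the measured TCP pose, the force, the opening and the grip force at its end, in the units of the state.
- manip.get_state(): the state, without advancing time (a new reading comes with each control period).
- cams.grab_frame(name): name is "scene" or "top"; returns (picture, depth): 420x560x3 uint8, red, green, blue; 420x560 float32, mm along the optical axis (not along the pixel's ray), 0 where there is no reading.
- cams.camera_model(name): a dict with "fx", "fy", "cx", "cy" (pixels), "R" (3x3) and "t" (3): a world point X has camera coordinates R X + t. Camera axes: x right, y down, z forward; pixel columns grow to the right and rows downward; lengths in mm; the calibration is good to about 2 mm. A picture is of the moment at which its call begins. camera_model takes no time and is no camera call.
- manip.hand_in(): hands the job in; it is judged then, once.
The state is a dict: "time_s": time; "joint_positions": joint angles; "dq": joint speeds; "joint_torque": joint torques, N m; "eef_pos": TCP position; "tool_rot": TCP orientation; "contact_force": force on the tool from outside, world axes, zero at the start; "wrist_torque": the same for the moment, N m; "finger_gap": opening from 0.0 (shut) to 1.0 (fully open); "finger_force": force on a finger pad.
Only numpy, scipy, OpenCV 4.12 (cv2) and the standard library are available. Lean on these libraries where they do the work, as an engineer would, in place of code of your own. Each camera call takes 0.05 s, during which the arm holds its last target. There are 200 camera calls.

## Working session

There is one attempt and no reset: what is moved stays moved. The work goes in short steps, Python scripts to look and compute and a tool call to move; the robot and the scene stay as the last step left them, time stands still between calls to the robot, and variables do not carry over. Pictures are saved under pics/ and viewed, at most 14 in all, crops included, and the job is handed in when it is done.

Besides the shell and the picture viewer there is one more tool, called after "Request:" as name([rows], argument=value, ...), one row to a line, values as JSON. play_rows: Moves the arm, as the interface text tells. Shifts and turns lie within -1 to 1; 1 stands for 800 mm of shift or 90 degrees of turn. Its arguments: {"type":"object","properties":{"increments":{"type":"array"}},"required":["increments"]}

```bash
mkdir -p pics; ls
python3 - <<'E'
from workcell import manip,cams
import cv2,numpy as np
for n in("top","scene"):
    p,d=cams.grab_frame(n); np.savez(f"pics/{n}0.npz",p=p,d=d)
    cv2.imwrite(f"pics/{n}0.png",p[:,:,::-1]); m=cams.camera_model(n)
    print(n,m, d.min(),d.max())
print(manip.get_state(),manip.tips_ahead)
E
```

```text
pics
top {'fx': 441.37563116681184, 'fy': 441.37563116681184, 'cx': 277.6047640095316, 'cy': 208.8160168473748, 'R': array([[ 0.00958775, -0.99983796, -0.01523568],
       [-0.98581406, -0.00689785, -0.16769931],
       [ 0.16756705,  0.01662741, -0.98572045]]), 't': array([ -40.22914106,  573.13343997, 1012.83572051])} 0.0 2067.9492
scene {'fx': 453.79350439969454, 'fy': 453.79350439969454, 'cx': 275.0356212743374, 'cy': 204.3072499867892, 'R': array([[-0.44711916,  0.89446376, -0.00436374],
       [ 0.77156783,  0.38320946, -0.50777316],
       [-0.45251246, -0.23040203, -0.86147976]]), 't': array([ 293.46198282, -416.5029089 , 1562.30744679])} 0.0 3000.291
{'time_s': 0.1, 'joint_positions': array([ 7.56069939e+01,  2.02586808e+01,  9.36243491e+01,  3.36568018e-04,
        6.61883452e+01, -1.38286192e-01]), 'dq': array([-0.08024212, -0.0844425 , -0.08650405,  0.01906182, -0.0390167 ,
       -0.06061013]), 'joint_torque': array([ 5.05524040e-04, -6.06352544e+01, -3.42819822e+01, -6.07244345e-06,
        3.91805646e-03,  4.40013559e-05]), 'eef_pos': array([153.79896367, 605.35282459, 238.63845903]), 'tool_rot': array([[-9.69210043e-01,  2.46235241e-01, -3.14859028e-04],
       [ 2.46235443e-01,  9.69209293e-01, -1.20529639e-03],
       [ 8.37784928e-06, -1.24571482e-03, -9.99999224e-01]]), 'contact_force': array([ 0.10657116, -0.55550061, -0.02739915]), 'wrist_torque': array([-0.01977046,  0.007699  , -0.01159351]), 'finger_force': 0.0, 'finger_gap': 1.0003076665904258} 8.0
```

View pics/top0.png

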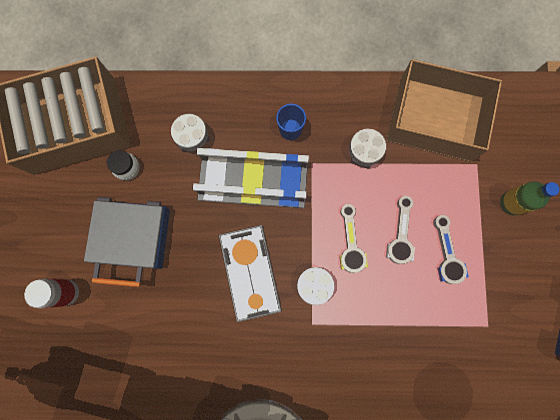

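View pics/scene0.png

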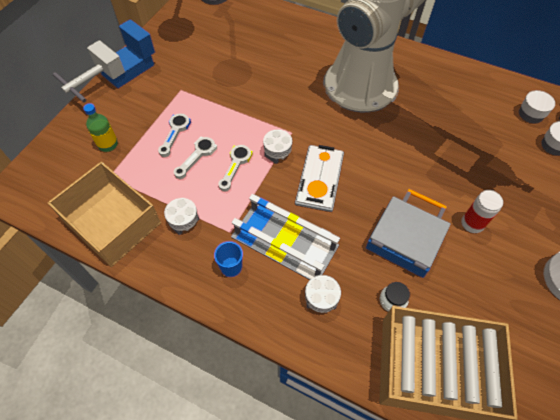

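The top view shows the yellow (350,238), white (402,230) and blue (450,250) rods, so all three are present. Their small ends point away from the robot. The scale is at (250,273) with its small disc near the robot, the rack at (252,178), and the display at (125,235) with its bar at (117,282). The scene view agrees.

```bash
cat > h.py <<'E'
import numpy as np,cv2
from workcell import manip,cams
def grab(n,save=None):
    p,d=cams.grab_frame(n)
    if save: cv2.imwrite(save,p[:,:,::-1])
    return p,d
def rays(n,uv,z):
    m=cams.camera_model(n); uv=np.asarray(uv,float).reshape(-1,2)
    d=np.c_[(uv[:,0]-m['cx'])/m['fx'],(uv[:,1]-m['cy'])/m['fy'],np.ones(len(uv))]@m['R']
    c=-m['R'].T@m['t']; return c+d*((z-c[2])/d[:,2])[:,None]
def cloud(n,d):
    m=cams.camera_model(n); v,u=np.mgrid[:d.shape[0],:d.shape[1]]
    P=np.stack([(u-m['cx'])/m['fx']*d,(v-m['cy'])/m['fy']*d,d],-1)
    W=(P-m['t'])@m['R']; W[d<=0]=np.nan; return W
def rect(P):
    "centre, long size, short size, angle of the long axis"
    (c,(w,h),a)=cv2.minAreaRect(np.float32(P[:,:2]))
    if w<h: w,h,a=h,w,a+90
    return np.array(c),w,h,(a+90)%180-90
def biggest(m):
    n,l,s,_=cv2.connectedComponentsWithStats(m.astype(np.uint8)); return l==1+np.argmax(s[1:,4])
def px(m): v,u=np.nonzero(m); return np.c_[u,v]
def hsv(p): return [x.astype(int) for x in cv2.split(cv2.cvtColor(p,cv2.COLOR_RGB2HSV))]
def colours(p):
    h,s,v=hsv(p)
    return dict(yellow=(h>24)&(h<36)&(s>120)&(v>90),blue=(h>105)&(h<125)&(s>120)&(v>60),
      orange=(h>8)&(h<22)&(s>170)&(v>150))
E
cat > m1.py <<'E'
from h import *
np.set_printoptions(precision=1,suppress=True)
for n in("top","scene"):
    f=np.load(f"pics/{n}0.npz");p,d=f['p'],f['d'];W=cloud(n,d);h,s,v=hsv(p);z=W[...,2]
    print('==',n)
    X,Y=W[...,0],W[...,1]
    lo=rays(n,px(np.ones(d.shape)),0).reshape(*d.shape,3)
    # rods : height 12..30 over the mat
    mat=biggest((((h<12)|(h>165))&(s>50)&(s<140)&(v>150)))
    hull=np.zeros(d.shape,np.uint8);c=max(cv2.findContours(mat.astype(np.uint8),0,2)[0],key=cv2.contourArea)
    cv2.fillConvexPoly(hull,cv2.convexHull(c),1)
    print('mat z',np.nanmedian(z[mat]),np.nanstd(z[mat]))
    k=cv2.connectedComponentsWithStats(((hull>0)&(z>10)&(z<40)).astype(np.uint8))
    col=colours(p)
    for i in range(1,k[0]):
        m=k[1]==i
        if m.sum()<300: continue
        r=rect(W[m]);print('rod',m.sum(),*r,'z',np.nanmedian(z[m]),'y',(m&col['yellow']).sum(),'b',(m&col['blue']).sum(),k[3][i], W[m][np.argmax(0*W[m][:,0])][:2])
    pl=(X>200)&(X<650)&(Y>-10)&(Y<170)&(z>14)&(z<26)&(s<60)&(v>150);
    if pl.any(): pl=biggest(pl);print('plate',*rect(W[pl]),np.nanmedian(z[pl]))
    o=cv2.connectedComponentsWithStats(col['orange'].astype(np.uint8))
    for i in range(1,o[0]):
        m=o[1]==i
        if m.sum()>40: print('orange',m.sum(),o[3][i],*rect(W[m]),np.nanmedian(z[m]), 'centroid',np.nanmean(W[m],0))
    ra=(z>64)&(z<76)&(X>450)&(X<720)&(Y>-120)&(Y<230)
    k=cv2.connectedComponentsWithStats(ra.astype(np.uint8))
    for i in range(1,k[0]):
        m=k[1]==i
        if m.sum()<150: continue
        print('rail',m.sum(),*rect(W[m]),np.nanmedian(z[m]))
        for cc in('yellow','blue'):
            q=m&col[cc]
            if q.sum()>10: print('  ',cc,np.nanmean(W[q],0))
    for cc in('yellow','blue'):
        q=col[cc]&(z<30)&(z>2)&(X>480)&(X<640)&(Y>-80)&(Y<200)
        if q.sum()>10: print('base',cc,np.nanmean(W[q],0),q.sum())
    pa=(z>45)&(z<80)&(Y>230)&(Y<480)&(X>300)&(X<600)&(s<60)
    if pa.any(): pa=biggest(pa);print('panel',*rect(W[pa]),np.nanmedian(z[pa]))
E
python3 m1.py
```

```text
== top
mat z 1.7091878442605646 2.235538302610015
rod 1037 [ 531.4 -339.3] 167.92568969726562 64.13607025146484 -6.151512145996094 z 21.152019793399955 y 0 b 0 [401.8 234.7] [ 614.8 -349.1]
rod 1010 [ 508.5 -213.6] 166.91555786132812 62.99748611450195 6.04992151260376 z 21.05528151699567 y 96 b 0 [351.4 243.6] [ 591.1 -200.9]
rod 1092 [ 483. -445.] 167.21653747558594 65.17301940917969 13.47160816192627 z 21.086018987050863 y 0 b 95 [449.1 254.5] [ 565.2 -429.4]
plate [422.1  33.6] 207.73272705078125 102.01397705078125 12.56509780883789 21.167462414459113
orange 197 [115.  281.8] [396.8 337. ] 110.1395263671875 10.678528785705566 85.62229919433594 70.84214835345406 centroid [396.8 336.7  70.7]
rail 810 [702.1  26.5] 269.2198181152344 18.20478630065918 86.3460464477539 71.21990399191907
   yellow [701.2  27.2  71.2]
   blue [694.7 -68.4  71.4]
rail 811 [614.4  33.4] 268.7600402832031 17.37155532836914 86.27189636230469 71.11149913832155
   yellow [613.8  31.8  71.4]
   blue [607.6 -62.7  71.4]
base yellow [611.5  32.8  10. ] 134
base blue [610.5 -58.6  10.4] 189
panel [497.5 327.6] 190
[... 4148 characters left out ...]
11 21.24281120300293 -88.11696338653564 -0.4635794559902885 centroid [901.  205.4  -0.5]
orange 48 [323.8 361.5] [902.4 258.9] 37.1022834777832 15.639973640441895 89.16007995605469 -0.6294407693462228 centroid [904.2 255.3  -0.7]
rail 596 [613.5  33.5] 269.5702819824219 20.611928939819336 85.66229248046875 69.12860145944714
   yellow [614.1  31.7  69. ]
   blue [606.8 -63.1  68.9]
rail 653 [701.6  27.2] 270.4096374511719 18.762561798095703 86.09202575683594 69.24982013311643
   yellow [702.2  25.9  69.3]
   blue [697.1 -68.7  68.4]
base yellow [619.   31.7   8.2] 240
base blue [609.6 -56.    8.5] 94
panel [496.9 327.6] 194.36659240722656 167.07366943359375 -4.41802978515625 67.12762417572887
```

Request:
play_rows([
  [[0.0304, -0.0336, 0, -0.089, -0.25], [0.0304, -0.0336, 0, -0.089, -0.25], [0.0304, -0.0336, 0, -0.089, -0.25], [0.0304, -0.0336, 0, -0.089, -0.25], [0.0304, -0.0336, 0, -0.089, -0.25], [0.0304, -0.0336, 0, -0.089, -0.25], [0.0304, -0.0336, 0, -0.089, -0.25], [0.0304, -0.0336, 0, -0.089, -0.25], [0.0304, -0.0336, 0, -0.089, -0.25], [0.0304, -0.0336, 0, -0.089, -0.25], [0, 0, -0.05, 0, -0.25], [0, 0, -0.05, 0, -0.25]],
])

```text
time_s: 1.3
eef_pos: [398.6, 336.5, 159.3]
tool_rot: [[0.078, 0.997, 0.002], [0.997, -0.078, 0.002], [0.002, 0.002, -1.0]]
contact_force: [-0.0, 0.9, -0.5]
finger_gap: 0.375
finger_force: 0.0
```

```bash
cat >> h.py <<'E'
def st():
    s=manip.get_state(); R=s['tool_rot']
    print('t %.2f'%s['time_s'],'tcp',np.round(s['eef_pos'],1),'psi %.1f'%np.degrees(np.arctan2(R[1,1],R[0,1])),'F',np.round(s['contact_force'],1),'gap %.3f ff %.1f'%(s['finger_gap'],s['finger_force']),'j',np.round(s['joint_positions'],0))
    return s
E
python3 - <<'E'
from h import *
st()
f=np.load("pics/top0.npz");p,d=f['p'],f['d'];h,s,v=hsv(p);W=cloud('top',d)
m=(h>5)&(h<25)&(s>120)&(v>120)&(W[...,2]>14)&(W[...,2]<30)&(W[...,0]>300)&(W[...,0]<520)&(abs(W[...,1]-40)<70)
k=cv2.connectedComponentsWithStats(m.astype(np.uint8))
for i in range(1,k[0]):
    if k[2][i,4]>60: print(k[2][i,4],k[3][i],rays('top',k[3][i],20))
E
```

```text
t 1.30 tcp [398.6 336.5 159.3] psi -4.5 F [-0.   0.9 -0.5] gap 0.375 ff 0.0 j [ 40.  17. 111.  -0.  53.  45.]
492 [244.54878049 251.93699187] [[471.34701232  44.34084943  20.        ]]
167 [255.09580838 301.08982036] [[354.59442731  16.55929096  20.        ]]
```

Request:
play_rows([
  [[-0.001, 0, -0.045, 0, -0.25], [-0.001, 0, -0.045, 0, -0.25], [0, 0, -0.0404, 0, -0.25], [0, 0, 0, 0, -0.25], [0, 0, 0, 0, -1], [0, 0, 0, 0, -1], [0, 0, 0, 0, -1], [0, 0, 0, 0, -1]],
])

```text
time_s: 2.1
eef_pos: [396.1, 337.4, 56.2]
tool_rot: [[0.076, 0.997, 0.002], [0.997, -0.076, 0.001], [0.001, 0.001, -1.0]]
contact_force: [0.5, -1.2, 3.0]
finger_gap: 0.118
finger_force: 59.0
```

Request:
play_rows([
  [[0.0013, -0.0001, 0.0248, 0, -1], [0.0039, -0.0003, 0.0246, 0, -1], [0.0064, -0.0005, 0.024, 0, -1], [0.0089, -0.0007, 0.0232, 0, -1], [0.0113, -0.0009, 0.0222, 0, -1], [0.0135, -0.001, 0.0209, 0, -1], [0.0156, -0.0012, 0.0193, 0, -1], [0.0175, -0.0014, 0.0176, 0, -1], [0.0193, -0.0015, 0.0157, 0, -1], [0.0208, -0.0016, 0.0135, 0, -1], [0.0221, -0.0017, 0.0113, 0, -1], [0, 0, 0, 0, -1]],
])

```text
time_s: 3.3
eef_pos: [509.2, 328.4, 231.6]
tool_rot: [[0.077, 0.997, 0.002], [0.997, -0.077, 0.001], [0.001, 0.001, -1.0]]
contact_force: [-2.9, -3.8, 15.9]
finger_gap: 0.111
finger_force: 60.5
```

Request:
play_rows([
  [[0, 0, 0, 0, -1], [0, 0, 0, 0, -0.2], [0, 0, 0, 0, -0.2], [0, 0, 0, 0, -0.2], [0, 0, 0, 0, -0.2]],
])

```text
time_s: 3.8
eef_pos: [507.8, 328.3, 228.6]
tool_rot: [[0.076, 0.997, 0.0], [0.997, -0.076, 0.0], [0.0, 0.0, -1.0]]
contact_force: [-0.7, 0.8, -0.0]
finger_gap: 0.401
finger_force: 0.0
```

Run:
```python
from h import *
st()
p,d=grab('top','pics/top1.png')
W=cloud('top',d);o=colours(p)['orange']&(W[...,2]>100)
print(o.sum(),np.nanmean(W[o],0) if o.any() else '')
cv2.imwrite('pics/t1c.png',cv2.resize(p[150:330,20:220,::-1],None,fx=3,fy=3))
```

```text
t 3.80 tcp [507.8 328.3 228.6] psi -4.3 F [-0.7  0.8 -0. ] gap 0.401 ff 0.0 j [33. 19. 97.  0. 64. 37.]
33 [506.63311876 305.61413335 240.3700767 ]
```

View pics/t1c.png

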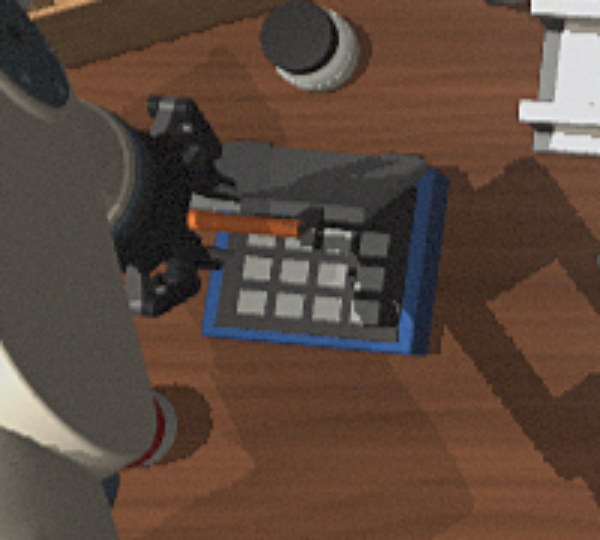

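The display stands at about 66° and is released. The crop shows its bar, at (245,222), clear of the open fingers. Next I raise the arm and go to the white rod.

Request:
play_rows([
  [[0, 0, 0, 0, -0.2], [0, 0, 0, 0, -0.2], [0, 0, 0.05, 0, -0.2], [0, 0, 0.05, 0, -0.2], [0.002, -0.0556, 0, 0.0812, 0.2], [0.002, -0.0556, 0, 0.0812, 0.2], [0.002, -0.0556, 0, 0.0812, 0.2], [0.002, -0.0556, 0, 0.0812, 0.2], [0.002, -0.0556, 0, 0.0812, 0.2], [0.002, -0.0556, 0, 0.0812, 0.2], [0.002, -0.0556, 0, 0.0812, 0.2], [0.002, -0.0556, 0, 0.0812, 0.2]],
])

```text
time_s: 5.05
eef_pos: [520.6, -29.4, 308.8]
tool_rot: [[-0.813, 0.582, 0.0], [0.582, 0.813, -0.0], [-0.0, 0.0, -1.0]]
contact_force: [0.1, -0.4, -0.9]
finger_gap: 0.599
finger_force: 0.0
```

Request:
play_rows([
  [[0.002, -0.0556, 0, 0.0812, 0.2], [0.002, -0.0556, 0, 0.0812, 0.2], [0.002, -0.0556, 0, 0.0812, 0.2], [0.002, -0.0556, 0, 0.0812, 0.2], [0.002, -0.0556, 0, 0, 0.2], [0.002, -0.0556, -0.04, 0, 0.2], [0.002, -0.0556, -0.04, 0, 0.2], [0, 0, -0.04, 0, 0.2], [0, 0, 0, 0, 0.2]],
])

```text
time_s: 5.95
eef_pos: [529.0, -330.8, 213.6]
tool_rot: [[-0.993, 0.118, -0.007], [0.118, 0.993, 0.004], [0.007, 0.003, -1.0]]
contact_force: [-0.2, -0.2, 0.5]
finger_gap: 0.599
finger_force: 0.0
```

```bash
cat >> h.py <<'E'
def rods(n,p,d,Y=(-560,-130),X=(330,680),zr=(11,40),verbose=1):
    W=cloud(n,d); z=W[...,2]; col=colours(p)
    m=(z>zr[0])&(z<zr[1])&(W[...,0]>X[0])&(W[...,0]<X[1])&(W[...,1]>Y[0])&(W[...,1]<Y[1])
    k=cv2.connectedComponentsWithStats(m.astype(np.uint8))
    for i in range(1,k[0]):
        q=k[1]==i
        if q.sum()<150: continue
        c,w,h,a=rect(W[q]); ax=np.array([np.cos(np.radians(a)),np.sin(np.radians(a))])
        t=(W[q][:,:2]-c)@ax
        if np.sum(t>0)>np.sum(t<0): ax=-ax;a+=180
        print(n,q.sum(),'y',(q&col['yellow']).sum(),'b',(q&col['blue']).sum(),'origin',np.round(c-3.5*ax,1),'size %.0f %.0f ang %.1f'%(w,h,a),'z %.1f'%np.nanmedian(z[q]))
E
python3 - <<'E'
from h import *
st()
for n in('top','scene'): rods(n,*grab(n))
E
```

```text
t 5.95 tcp [ 529.  -330.8  213.6] psi 83.2 F [-0.2 -0.2  0.5] gap 0.599 ff 0.0 j [ -32.   22.   95.    0.   64. -115.]
top 749 y 0 b 0 origin [ 527.7 -340.9] size 167 54 ang -14.9 z 20.9
top 1008 y 94 b 0 origin [ 505.3 -215.2] size 167 63 ang 4.6 z 21.2
scene 504 y 0 b 38 origin [ 479.8 -453. ] size 169 67 ang 3.7 z 18.9
scene 558 y 0 b 0 origin [ 528.5 -333.9] size 169 64 ang -2.8 z 18.9
scene 569 y 48 b 0 origin [ 504.8 -214.5] size 172 64 ang 3.1 z 19.1
```

```bash
python3 - <<'E'
s=open('h.py').read()
s=s.replace("c,w,h,a=rect(W[q]); ax=np.array([np.cos(np.radians(a)),np.sin(np.radians(a))])\n","""V=W[q][:,:2]; g=V.mean(0); ax=np.linalg.eigh(np.cov(V.T))[1][:,1]; t=(V-g)@ax; lo,hi=np.percentile(t,[.3,99.7]); c=g+ax*(lo+hi)/2; w=hi-lo; h=np.ptp((V-g)@[-ax[1],ax[0]]); a=np.degrees(np.arctan2(ax[1],ax[0]))
""")
open('h.py','w').write(s)
E
python3 - <<'E'
from h import *
st()
for n in('top','scene'):
    f=np.load(f"pics/{n}0.npz"); rods(n,f['p'],f['d'])
print()
for n in('scene','scene'): rods(n,*grab(n))
rods('top',*grab('top'))
E
```

```text
t 6.05 tcp [ 531.5 -330.7  218.4] psi 83.3 F [-0.5  0.1 -0.3] gap 0.598 ff 0.0 j [ -32.   21.   95.    0.   64. -115.]
top 1027 y 0 b 0 origin [ 527.5 -339.3] size 166 65 ang 352.4 z 21.2
top 1008 y 96 b 0 origin [ 505.2 -213.9] size 166 63 ang 5.4 z 21.1
top 1083 y 0 b 95 origin [ 480.1 -447.7] size 165 66 ang 9.6 z 21.1
scene 505 y 0 b 32 origin [ 480.9 -445.9] size 167 68 ang 10.0 z 18.9
scene 563 y 0 b 0 origin [ 527.6 -337.2] size 167 65 ang 352.2 z 18.9
scene 572 y 46 b 0 origin [ 505.6 -211.9] size 168 64 ang 5.4 z 18.8

scene 510 y 0 b 39 origin [ 480.6 -445.7] size 168 66 ang 10.0 z 18.7
scene 560 y 0 b 0 origin [ 528.  -337.5] size 168 64 ang 351.9 z 18.8
scene 566 y 46 b 0 origin [ 506.5 -211.9] size 168 65 ang 5.4 z 19.1
scene 504 y 0 b 35 origin [ 481.6 -445.9] size 167 67 ang 10.1 z 18.6
scene 562 y 0 b 0 origin [ 527.7 -337.2] size 167 66 ang 351.9 z 18.9
scene 570 y 46 b 0 origin [ 505.2 -211.9] size 167 64 ang 5.4 z 19.0
top 749 y 0 b 0 origin [ 525.5 -335.5] size 162 55 ang 351.5 z 21.3
top 1002 y 95 b 0 origin [ 505.6 -213.9] size 165 64 ang 5.5 z 21.2
```

Request:
play_rows([
  [[0.0025, -0.0104, -0.04, -0.012, 0.2], [0, 0, -0.045, 0, 0.2], [0, 0, -0.045, 0, 0.2], [0, 0, -0.045, 0, 0.2], [0, 0, -0.045, 0, 0.2], [0, 0, -0.0355, 0, 0.2], [0, 0, 0, 0, 0.2], [0, 0, 0, 0, 0.2]],
])

```text
time_s: 7.0
eef_pos: [534.7, -339.5, 15.3]
tool_rot: [[-0.991, 0.134, 0.001], [0.134, 0.991, -0.001], [-0.001, -0.001, -1.0]]
contact_force: [0.8, -0.6, 0.6]
finger_gap: 0.601
finger_force: 0.0
```

Request:
play_rows([
  [[0, 0, 0, 0, -1], [0, 0, 0, 0, -1], [0, 0, 0, 0, -1], [0, 0, 0, 0, -1], [0, 0, 0.03, 0, -1], [0, 0, 0.05, 0, -1], [0, 0, 0.05, 0, -1], [0, 0, 0.05, 0, -1], [0, 0, 0, 0, -1], [0, 0, 0, 0, -1]],
])

```text
time_s: 8.0
eef_pos: [534.0, -339.7, 159.3]
tool_rot: [[-0.991, 0.135, 0.002], [0.135, 0.991, -0.001], [-0.002, -0.001, -1.0]]
contact_force: [-0.8, -0.0, -4.5]
finger_gap: 0.235
finger_force: 60.0
```

Run:
```python
from h import *
st()
rods('scene',*grab('scene'))
```

```text
t 8.00 tcp [ 534.  -339.7  159.3] psi 82.3 F [-0.8 -0.  -4.5] gap 0.235 ff 60.0 j [ -33.   26.   97.    0.   58. -115.]
scene 564 y 48 b 0 origin [ 505.8 -212. ] size 167 65 ang 5.4 z 19.1
```

Request:
play_rows([
  [[-0.0077, 0.0244, 0, -0.093, -1], [-0.0077, 0.0244, 0, -0.093, -1], [-0.0077, 0.0244, 0, -0.093, -1], [-0.0077, 0.0244, 0, -0.093, -1], [-0.0077, 0.0244, 0, -0.093, -1], [-0.0077, 0.0244, 0, -0.093, -1], [-0.0077, 0.0244, 0, -0.093, -1], [-0.0077, 0.0244, 0, -0.093, -1], [-0.0077, 0.0244, 0, -0.093, -1], [-0.0077, 0.0244, 0, -0.093, -1]],
])

```text
time_s: 9.05
eef_pos: [470.4, -143.1, 156.1]
tool_rot: [[0.031, 1.0, -0.003], [1.0, -0.031, 0.001], [0.001, -0.003, -1.0]]
contact_force: [-0.3, 0.1, -3.2]
finger_gap: 0.236
finger_force: 60.0
```

Request:
play_rows([
  [[-0.0077, 0.0244, 0, -0.093, -1], [-0.0077, 0.0244, 0, -0.093, -1], [-0.0077, 0.0244, 0, -0.093, -1], [-0.0077, 0.0244, 0, -0.093, -1], [-0.0077, 0.0244, 0, -0.093, -1], [-0.0077, 0.0244, 0, -0.093, -1], [-0.0077, 0.0244, 0, -0.093, -1], [-0.0077, 0.0244, 0, -0.093, -1], [-0.0077, 0.0244, 0, -0.093, -1], [0, 0, 0, 0, -1], [0, 0, 0, 0, -1]],
])

```text
time_s: 10.15
eef_pos: [415.7, 31.5, 156.8]
tool_rot: [[0.972, 0.233, -0.002], [0.233, -0.972, -0.0], [-0.002, -0.0, -1.0]]
contact_force: [-0.3, -0.2, -3.1]
finger_gap: 0.237
finger_force: 60.0
```

Run:
```python
from h import *
st()
rods('scene',*grab('scene'))
p,d=grab('top','pics/top2.png'); rods('top',p,d)
```

```text
t 10.15 tcp [415.7  31.5 156.8] psi -76.5 F [-0.3 -0.2 -3.1] gap 0.237 ff 60.0 j [  4.   8. 122.  -0.  50.  81.]
scene 506 y 0 b 34 origin [ 480.2 -446. ] size 167 65 ang 9.7 z 18.7
scene 566 y 45 b 0 origin [ 504.6 -212.1] size 169 64 ang 5.6 z 18.9
top 1007 y 93 b 0 origin [ 505. -214.] size 165 63 ang 5.4 z 21.3
top 1086 y 0 b 94 origin [ 480.1 -447.6] size 165 65 ang 9.7 z 21.1
```

View pics/top2.png

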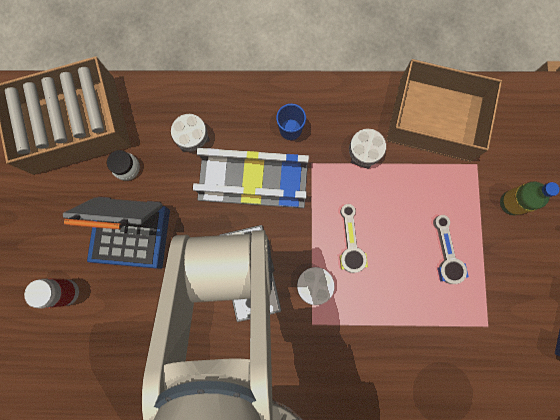

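The view shows the rod held over the scale, the display up at (110,215), and the yellow and blue rods unmoved. Lowering.

Request:
play_rows([
  [[0.0007, 0, -0.045, -0.003, -1], [0, 0, -0.045, 0, -1], [0, 0, -0.04, 0, -1], [0, 0, -0.02, 0, -1], [0, 0, 0, 0, -1], [0, 0, 0, 0, -1]],
])

```text
time_s: 10.85
eef_pos: [417.1, 30.8, 37.4]
tool_rot: [[0.974, 0.225, -0.001], [0.225, -0.974, -0.0], [-0.001, -0.0, -1.0]]
contact_force: [-0.2, -0.9, -4.3]
finger_gap: 0.235
finger_force: 64.4
```

Down about 2 mm more, open slightly, and wait.

Request:
play_rows([
  [[-0.0005, 0, -0.0025, 0, -1], [0, 0, 0, 0, -1], [0, 0, 0, 0, 0], [0, 0, 0, 0, 0], [0, 0, 0, 0, 0], [0, 0, 0.04, 0, 0], [0, 0, 0.05, 0, 0], [0, 0, 0.05, 0, 0], [0, 0, 0.05, 0, 0]],
])

```text
time_s: 11.75
eef_pos: [416.5, 31.4, 189.7]
tool_rot: [[0.974, 0.224, 0.0], [0.224, -0.974, 0.0], [0.0, 0.0, -1.0]]
contact_force: [0.6, 0.6, 0.0]
finger_gap: 0.5
finger_force: 0.0
```

Run:
```python
from h import *
st()
p,d=grab('scene','pics/s3.png'); rods('scene',p,d,Y=(-60,130),X=(310,540),zr=(34,46))
cv2.imwrite('pics/s3c.png',cv2.resize(p[90:300,200:480,::-1],None,fx=2.5,fy=2.5))
```

```text
t 11.75 tcp [416.5  31.4 189.7] psi -77.0 F [0.6 0.6 0. ] gap 0.500 ff 0.0 j [  4.   5. 121.   0.  54.  81.]
scene 572 y 0 b 0 origin [426.3  35.7] size 167 63 ang -166.9 z 39.3
```

View pics/s3c.png

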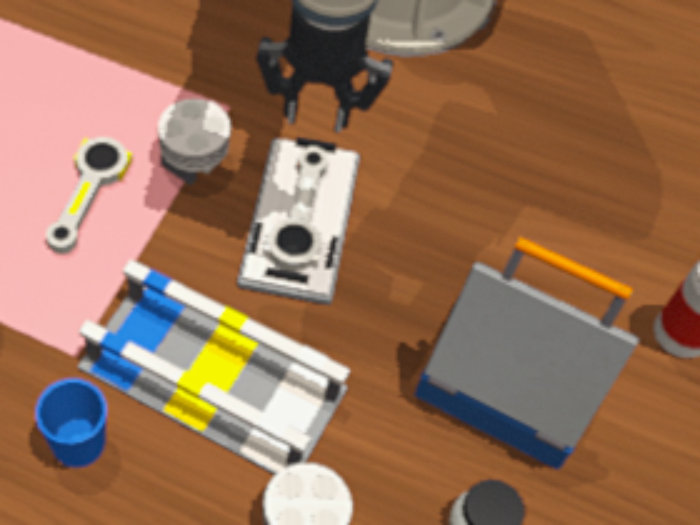

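The scene crop shows the white rod on the plate between the stops, with its big end at (295,240) and small end at (313,160). My fit puts it 3–4 mm off along the scale. I'll move the arm aside and check with the top camera.

Request:
play_rows([
  [[0.01, -0.05, 0.01, 0, 0.2], [0.01, -0.06, 0, 0, 0.2], [0.01, -0.06, 0, 0, 0.2], [0.01, -0.06, 0, 0, 0.2], [0.01, -0.06, 0, 0, 0.2], [0, 0, 0, 0, 0.2], [0, 0, 0, 0, 0.2]],
])

```text
time_s: 12.5
eef_pos: [456.5, -201.5, 195.7]
tool_rot: [[0.975, 0.222, -0.0], [0.222, -0.975, 0.0], [-0.0, -0.0, -1.0]]
contact_force: [-0.1, 0.5, 0.5]
finger_gap: 0.601
finger_force: 0.0
```

```bash
cat > chk.py <<'E'
from h import *
import sys
st()
p,d=grab('top'); rods('top',p,d,Y=(-60,130),X=(310,540),zr=(34,46))
q,e=grab('scene'); rods('scene',q,e,Y=(-60,130),X=(310,540),zr=(34,46))
rods('scene',q,e)
# hole centres and black stops, at z=40 / z=30
for n,i in(('top',p),('scene',q)):
    h,s,v=hsv(i); m=v<60
    k=cv2.connectedComponentsWithStats(m.astype(np.uint8))
    for j in range(1,k[0]):
        w=rays(n,k[3][j],30)[0]
        if 310<w[0]<540 and -50<w[1]<120 and 8<k[2][j,4]<400: print(n,k[2][j,4],np.round(k[3][j],1),'z30',w[:2].round(1),'z40',rays(n,k[3][j],40)[0,:2].round(1))
cv2.imwrite(sys.argv[1],cv2.resize(p[215:330,200:330,::-1],None,fx=5,fy=5,interpolation=cv2.INTER_NEAREST))
E
python3 chk.py pics/t4.png
```

```text
t 12.50 tcp [ 456.5 -201.5  195.7] psi -77.2 F [-0.1  0.5  0.5] gap 0.601 ff 0.0 j [-24.  12. 111.   0.  57.  53.]
top 1022 y 0 b 0 origin [429.7  43.2] size 166 63 ang -171.2 z 41.1
scene 585 y 0 b 0 origin [429.   44.7] size 165 63 ang -171.1 z 39.3
scene 509 y 0 b 35 origin [ 480.3 -445.8] size 168 66 ang 9.6 z 18.7
scene 567 y 46 b 0 origin [ 506. -212.] size 164 63 ang 5.4 z 19.1
top 12 [244.5 234.7] z30 [512.4  44.5] z40 [511.3  43.6]
top 9 [252.6 289.4] z30 [382.   22.4] z40 [382.1  21.7]
scene 36 [326.1 147.4] z30 [329.3  10.8] z40 [336.8  13.1]
scene 12 [328.8 154.9] z30 [351.6  29.5] z40 [358.9  31.5]
scene 116 [318.7 186.9] z30 [470.4  48.4] z40 [476.7  50.3]
scene 38 [314.5 199.7] z30 [515.1  55. ] z40 [520.9  56.8]
```

View pics/t4.png

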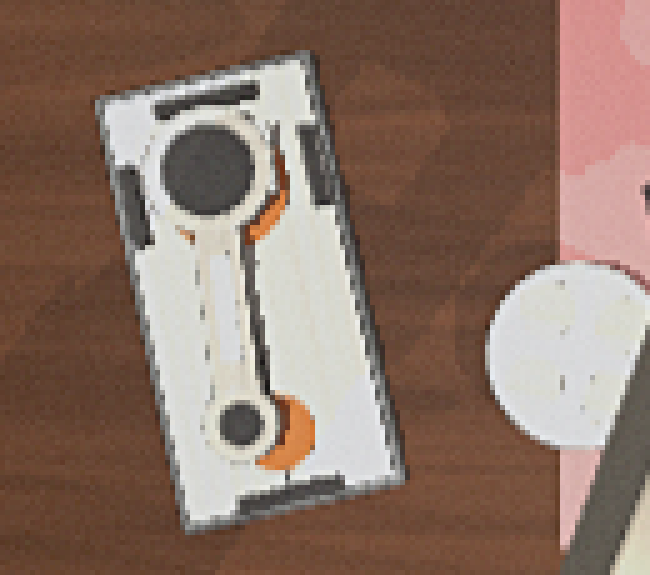

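The top crop shows the white rod has been knocked askew. Its big end is at (208,168) and small end at (242,422), off the discs. I'll check the rod fit against the holes and discs, then re-seat and re-weigh it.

Run:
```python
from h import *
o=np.array([200,215])-.4
for z in(30,40): 
    b,s=rays('top',[np.array([208,168])/5+o,np.array([242,422])/5+o],z)[:,:2]
    print(z,b,s,'origin',b+(s-b)*50/120,'len',np.hypot(*(s-b)))
c=rays('top',np.array([(98,98),(312,52),(405,478),(187,532)])/5+o,20)[:,:2]; print(c,c.mean(0))
```

```text
30 [479.56485674  51.71894921] [359.64785439  32.79742183] origin [429.59943909  43.83497947] len 121.40062458368492
40 [478.7762856   50.73359744] [359.98645618  31.98992501] origin [429.28052334  42.92373393] len 120.2595061941809
[[514.15885048 107.46436087]
 [537.66637986   2.92029129]
 [334.01785506 -44.45284216]
 [307.95926522  58.62843016]] [423.45058766  31.14006004]
```

Request:
play_rows([
  [[-0.0072, 0.0505, 0, -0.0072, 0.2], [-0.0072, 0.0505, 0, -0.0072, 0.2], [-0.0072, 0.0505, 0, -0.0072, 0.2], [-0.0072, 0.0505, 0, -0.0072, 0.2], [-0.0072, 0.0505, 0, -0.0072, 0.2], [-0.0073, 0.0504, 0, -0.0073, 0.2], [0, 0, -0.05, 0, 0.2], [0, 0, -0.05, 0, 0.2], [0, 0, -0.04, 0, 0.2], [0, 0, -0.02, 0, 0.2], [0, 0, 0, 0, 0.2], [0, 0, 0, 0, 0.2]],
])

```text
time_s: 13.8
eef_pos: [421.8, 42.5, 68.2]
tool_rot: [[0.987, 0.159, -0.0], [0.159, -0.987, 0.0], [-0.0, -0.0, -1.0]]
contact_force: [0.1, 0.8, 0.2]
finger_gap: 0.6
finger_force: 0.0
```

Run:
```python
from h import *
st(); p,d=grab('scene'); rods('scene',p,d,Y=(-60,130),X=(310,540),zr=(34,46))
```

```text
t 13.80 tcp [421.8  42.5  68.2] psi -80.9 F [0.1 0.8 0.2] gap 0.600 ff 0.0 j [  6.  18. 125.   0.  37.  86.]
scene 520 y 0 b 0 origin [438.6  46.1] size 147 62 ang -170.8 z 39.4
```

Request:
play_rows([
  [[0, -0.001, -0.025, 0, 0.2], [0, 0, -0.016, 0, 0.2], [0, 0, 0, 0, 0.2], [0, 0, 0, 0, -1], [0, 0, 0, 0, -1], [0, 0, 0, 0, -1], [0, 0, 0, 0, -1], [0, 0, 0.01, 0, -1], [0, 0, 0.015, 0, -1], [0, 0, 0, 0, -1], [0, 0, 0, 0, -1]],
])

```text
time_s: 14.95
eef_pos: [422.5, 41.0, 55.5]
tool_rot: [[0.988, 0.158, 0.001], [0.158, -0.988, 0.0], [0.001, 0.0, -1.0]]
contact_force: [1.1, 0.4, -3.4]
finger_gap: 0.239
finger_force: 60.1
```

Run:
```python
from h import *
st()
```

```text
t 14.95 tcp [422.5  41.   55.5] psi -80.9 F [ 1.1  0.4 -3.4] gap 0.239 ff 60.1 j [  5.  20. 126.  -0.  35.  86.]
```

Request:
play_rows([
  [[-0.0087, -0.0142, 0, 0.0456, -1], [0, 0, 0, 0, -1], [0, 0, -0.012, 0, -1], [0, 0, -0.013, 0, -1], [0, 0, 0, 0, -1], [0, 0, 0, 0, -1]],
])

```text
time_s: 15.55
eef_pos: [415.7, 29.8, 34.3]
tool_rot: [[0.974, 0.227, 0.0], [0.227, -0.974, 0.0], [0.0, -0.0, -1.0]]
contact_force: [0.9, 0.7, -2.2]
finger_gap: 0.239
finger_force: 65.4
```

Run:
```python
from h import *
st()
```

```text
t 15.55 tcp [415.7  29.8  34.3] psi -76.9 F [ 0.9  0.7 -2.2] gap 0.239 ff 65.4 j [  4.  22. 127.   0.  31.  81.]
```

Release, wait 0.6 s, rise, and look.

Request:
play_rows([
  [[0, 0, 0, 0, 0], [0, 0, 0, 0, 0], [0, 0, 0, 0, 0], [0, 0, 0, 0, 0], [0, 0, 0, 0, 0], [0, 0, 0, 0, 0], [0, 0, 0, 0, 0], [0, 0, 0, 0, 0], [0, 0, 0.05, 0, 0], [0, 0, 0.05, 0, 0], [0, 0, 0, 0, 0]],
])

```text
time_s: 16.65
eef_pos: [418.1, 29.8, 119.0]
tool_rot: [[0.974, 0.228, 0.007], [0.228, -0.974, 0.0], [0.007, 0.001, -1.0]]
contact_force: [0.6, -0.8, 0.3]
finger_gap: 0.501
finger_force: 0.0
```

Run:
```python
from h import *
st(); p,d=grab('scene'); rods('scene',p,d,Y=(-60,130),X=(310,540),zr=(34,46)); rods('scene',p,d)
```

```text
t 16.65 tcp [418.1  29.8 119. ] psi -76.8 F [ 0.6 -0.8  0.3] gap 0.501 ff 0.0 j [  4.  12. 124.   0.  44.  81.]
scene 575 y 0 b 0 origin [422.8  33.7] size 166 62 ang -167.4 z 39.5
scene 508 y 0 b 34 origin [ 479.5 -446.1] size 170 67 ang 9.7 z 18.4
scene 568 y 47 b 0 origin [ 505.6 -211.8] size 166 63 ang 5.5 z 18.8
```

White is centred to about 1 mm. I re-grip it and carry it to its seat.

Request:
play_rows([
  [[0, 0, -0.05, 0, 0], [0, 0, -0.0495, 0, 0], [0, 0, 0, 0, 0], [0, 0, 0, 0, -1], [0, 0, 0, 0, -1], [0, 0, 0, 0, -1], [0, 0, 0, 0, -1], [0, 0, 0.04, 0, -1], [0, 0, 0.05, 0, -1], [0, 0, 0.05, 0, -1], [0, 0, 0.05, 0, -1], [0, 0, 0, 0, -1]],
])

```text
time_s: 17.9
eef_pos: [418.4, 29.8, 192.7]
tool_rot: [[0.974, 0.228, 0.01], [0.228, -0.974, 0.001], [0.01, 0.002, -1.0]]
contact_force: [-0.2, 0.1, -3.9]
finger_gap: 0.237
finger_force: 60.2
```

Request:
play_rows([
  [[0.0158, 0.0058, 0, 0.0906, -1], [0.0158, 0.0058, 0, 0.0906, -1], [0.0158, 0.0058, 0, 0.0906, -1], [0.0158, 0.0058, 0, 0.0906, -1], [0.0158, 0.0058, 0, 0.0906, -1], [0.0158, 0.0058, 0, 0.0906, -1], [0.0158, 0.0058, 0, 0.0906, -1], [0.0158, 0.0058, 0, 0.0906, -1], [0.0158, 0.0058, 0, 0.0906, -1], [0.0158, 0.0058, 0, 0.0906, -1]],
])

```text
time_s: 18.9
eef_pos: [541.4, 76.1, 186.4]
tool_rot: [[-0.088, 0.996, -0.001], [0.996, 0.088, -0.0], [-0.0, -0.001, -1.0]]
contact_force: [0.6, 0.1, -3.5]
finger_gap: 0.239
finger_force: 60.1
```

Request:
play_rows([
  [[0.0158, 0.0058, 0, 0.0906, -1], [0.0158, 0.0058, 0, 0.0906, -1], [0.0158, 0.0058, 0, 0.0906, -1], [0.0158, 0.0058, 0, 0.0906, -1], [0.0158, 0.0058, 0, 0.0906, -1], [0.0158, 0.0058, 0, 0.0906, -1], [0.0158, 0.0058, 0, 0.0906, -1], [0.0158, 0.0058, 0, 0.0906, -1], [0.0158, 0.0058, 0, 0.0906, -1], [0.0158, 0.0058, 0, 0.0906, -1], [0, 0, 0, 0, -1], [0, 0, 0, 0, -1]],
])

```text
time_s: 20.1
eef_pos: [667.1, 122.2, 186.3]
tool_rot: [[-0.998, 0.069, -0.002], [0.069, 0.998, -0.0], [0.002, -0.001, -1.0]]
contact_force: [-0.1, -0.6, -3.5]
finger_gap: 0.238
finger_force: 60.1
```

Run:
```python
from h import *
st()
```

```text
t 20.10 tcp [667.1 122.2 186.3] psi 86.0 F [-0.1 -0.6 -3.5] gap 0.238 ff 60.1 j [ 10.  28.  89.  -0.  63. -76.]
```

Request:
play_rows([
  [[0.0012, 0.0006, -0.045, 0, -1], [0, 0, -0.045, 0, -1], [0, 0, -0.025, 0, -1], [0, 0, -0.011, 0, -1], [0, 0, 0, 0, -1], [0, 0, 0, 0, -1], [0, 0, 0, 0, -1]],
])

```text
time_s: 20.8
eef_pos: [669.0, 122.8, 87.1]
tool_rot: [[-0.998, 0.067, 0.001], [0.067, 0.998, 0.0], [-0.001, 0.0, -1.0]]
contact_force: [-0.0, -0.6, -4.5]
finger_gap: 0.24
finger_force: 60.1
```

Request:
play_rows([
  [[0, 0, -0.0022, 0, -1], [0, 0, 0, 0, -1], [0, 0, 0, 0, 0], [0, 0, 0, 0, 0], [0, 0, 0, 0, 0], [0, 0, 0.04, 0, 0], [0, 0, 0.045, 0, 0], [0, 0, 0.045, 0, 0], [0, 0, 0, 0, 0]],
])

```text
time_s: 21.7
eef_pos: [672.1, 123.5, 194.7]
tool_rot: [[-0.998, 0.066, 0.009], [0.066, 0.998, 0.002], [-0.009, 0.002, -1.0]]
contact_force: [0.2, 0.2, -0.6]
finger_gap: 0.502
finger_force: 0.0
```

Request:
play_rows([
  [[-0.0221, -0.0469, 0, 0.0116, 0.2], [-0.0221, -0.0469, 0, 0.0116, 0.2], [-0.0221, -0.0469, 0, 0.0116, 0.2], [-0.0221, -0.0469, 0, 0.0116, 0.2], [-0.0221, -0.0469, 0, 0.0116, 0.2], [-0.0221, -0.0469, 0, 0.0116, 0.2], [-0.0221, -0.0469, 0, 0.0116, 0.2], [-0.0221, -0.0469, 0, 0.0116, 0.2], [-0.0221, -0.0469, 0, 0.0116, 0.2], [0, 0, 0, 0, 0.2], [0, 0, 0, 0, 0.2]],
])

```text
time_s: 22.8
eef_pos: [509.4, -215.5, 188.6]
tool_rot: [[-0.995, -0.096, -0.0], [-0.096, 0.995, 0.0], [0.0, 0.0, -1.0]]
contact_force: [0.9, 0.5, 0.4]
finger_gap: 0.594
finger_force: 0.0
```

Run:
```python
from h import *
st()
for n in('scene','top'):
    p,d=grab(n); rods(n,p,d,Y=(50,190),X=(550,780),zr=(76,98)); rods(n,p,d)
```

```text
t 22.80 tcp [ 509.4 -215.5  188.6] psi 95.5 F [0.9 0.5 0.4] gap 0.594 ff 0.0 j [ -23.   17.  105.    0.   58. -119.]
scene 881 y 0 b 0 origin [665.8 126.1] size 167 64 ang 355.7 z 89.2
scene 506 y 0 b 30 origin [ 480.3 -446.1] size 169 65 ang 10.0 z 18.7
scene 567 y 46 b 0 origin [ 505.3 -212. ] size 167 66 ang 5.3 z 18.8
top 1094 y 0 b 0 origin [664.9 123.3] size 166 64 ang 356.0 z 91.3
```

White is seated within about 1 mm. Next, yellow.

Request:
play_rows([
  [[0, 0, -0.05, 0, 0.2], [0, 0, -0.05, 0, 0.2], [0, 0, -0.05, 0, 0.2], [0, 0, -0.045, 0, 0.2], [0, 0, -0.0216, 0, 0.2], [0, 0, 0, 0, 0.2], [0, 0, 0, 0, 0.2]],
])

```text
time_s: 23.6
eef_pos: [510.4, -214.0, 15.8]
tool_rot: [[-0.995, -0.1, -0.0], [-0.1, 0.995, 0.0], [0.0, 0.0, -1.0]]
contact_force: [-0.3, 0.8, -0.6]
finger_gap: 0.593
finger_force: 0.0
```

Request:
play_rows([
  [[0, 0, 0, 0, -1], [0, 0, 0, 0, -1], [0, 0, 0, 0, -1], [0, 0, 0, 0, -1], [0, 0, 0.03, 0, -1], [0, 0, 0.05, 0, -1], [0, 0, 0.05, 0, -1], [0, 0, 0.05, 0, -1], [0, 0, 0, 0, -1], [0, 0, 0, 0, -1]],
])

```text
time_s: 24.6
eef_pos: [510.2, -215.0, 160.8]
tool_rot: [[-0.995, -0.098, 0.002], [-0.098, 0.995, -0.001], [-0.002, -0.001, -1.0]]
contact_force: [0.2, 0.4, -2.4]
finger_gap: 0.232
finger_force: 60.0
```

Request:
play_rows([
  [[-0.0057, 0.01455, 0, -0.0912, -1], [-0.0057, 0.01455, 0, -0.0912, -1], [-0.0057, 0.01455, 0, -0.0912, -1], [-0.0057, 0.01455, 0, -0.0912, -1], [-0.0057, 0.01455, 0, -0.0912, -1], [-0.0057, 0.01455, 0, -0.0912, -1], [-0.0057, 0.01455, 0, -0.0912, -1], [-0.0057, 0.01455, 0, -0.0912, -1], [-0.0057, 0.01455, 0, -0.0912, -1], [-0.0057, 0.01455, 0, -0.0912, -1], [-0.0057, 0.01455, 0, -0.0912, -1]],
])

```text
time_s: 25.7
eef_pos: [458.0, -86.1, 157.9]
tool_rot: [[-0.087, 0.996, -0.003], [0.996, 0.087, 0.001], [0.001, -0.003, -1.0]]
contact_force: [-0.2, 0.6, -2.1]
finger_gap: 0.239
finger_force: 60.0
```

Request:
play_rows([
  [[-0.0057, 0.01455, 0, -0.0912, -1], [-0.0057, 0.01455, 0, -0.0912, -1], [-0.0057, 0.01455, 0, -0.0912, -1], [-0.0057, 0.01455, 0, -0.0912, -1], [-0.0057, 0.01455, 0, -0.0912, -1], [-0.0057, 0.01455, 0, -0.0912, -1], [-0.0057, 0.01455, 0, -0.0912, -1], [-0.0057, 0.01455, 0, -0.0912, -1], [-0.0057, 0.01455, 0, -0.0912, -1], [-0.0057, 0.01455, 0, -0.0912, -1], [0, 0, 0, 0, -1], [0, 0, 0, 0, -1]],
])

```text
time_s: 26.9
eef_pos: [413.3, 29.5, 158.7]
tool_rot: [[0.972, 0.235, -0.002], [0.235, -0.972, -0.0], [-0.002, -0.0, -1.0]]
contact_force: [-0.0, 1.0, -2.9]
finger_gap: 0.239
finger_force: 60.0
```

Run:
```python
from h import *
st()
```

```text
t 26.90 tcp [413.3  29.5 158.7] psi -76.4 F [-0.   1.  -2.9] gap 0.239 ff 60.0 j [  4.   8. 123.  -0.  50.  80.]
```

Request:
play_rows([
  [[0.0008, 0, -0.045, -0.003, -1], [0, 0, -0.045, 0, -1], [0, 0, -0.04, 0, -1], [0, 0, -0.022, 0, -1], [0, 0, 0, 0, -1], [0, 0, 0, 0, -1], [0, 0, 0, 0, -1]],
])

```text
time_s: 27.6
eef_pos: [414.9, 29.3, 38.1]
tool_rot: [[0.974, 0.226, -0.0], [0.226, -0.974, -0.0], [-0.0, 0.0, -1.0]]
contact_force: [-0.9, 0.3, -2.4]
finger_gap: 0.236
finger_force: 66.4
```

Request:
play_rows([
  [[0, 0, -0.003, 0, -1], [0, 0, 0, 0, -1], [0, 0, 0, 0, 0], [0, 0, 0, 0, 0], [0, 0, 0, 0, 0], [0, 0, 0, 0, 0], [0, 0, 0, 0, 0], [0, 0, 0, 0, 0], [0, 0, 0, 0, 0], [0, 0, 0, 0, 0], [0, 0, 0.05, 0, 0], [0, 0, 0.05, 0, 0]],
])

```text
time_s: 28.8
eef_pos: [413.4, 29.5, 115.6]
tool_rot: [[0.974, 0.225, -0.004], [0.225, -0.974, -0.0], [-0.004, -0.001, -1.0]]
contact_force: [1.3, 0.7, 0.2]
finger_gap: 0.498
finger_force: 0.0
```

Request:
play_rows([
  [[0, 0, 0, 0, 0], [0, 0, 0, 0, 0]],
])

```text
time_s: 29.0
eef_pos: [415.4, 29.7, 116.4]
tool_rot: [[0.974, 0.225, 0.002], [0.225, -0.974, 0.0], [0.002, 0.0, -1.0]]
contact_force: [-0.4, -0.7, -0.2]
finger_gap: 0.497
finger_force: 0.0
```

Run:
```python
from h import *
st(); p,d=grab('scene'); rods('scene',p,d,Y=(-60,130),X=(310,540),zr=(34,46)); rods('scene',p,d); rods('scene',p,d,Y=(50,190),X=(550,780),zr=(76,98))
```

```text
t 29.00 tcp [415.4  29.7 116.4] psi -77.0 F [-0.4 -0.7 -0.2] gap 0.497 ff 0.0 j [  4.  12. 125.   0.  43.  81.]
scene 572 y 38 b 0 origin [422.9  33.6] size 167 63 ang -166.8 z 39.3
scene 506 y 0 b 35 origin [ 480.2 -445.9] size 168 67 ang 9.8 z 18.7
scene 877 y 0 b 0 origin [665.3 126. ] size 167 64 ang 355.8 z 89.2
```

Yellow is weighed and centred within about 1 mm. Moving it to its seat.

Request:
play_rows([
  [[0, 0, -0.05, 0, 0], [0, 0, -0.0495, 0, 0], [0, 0, 0, 0, 0], [0, 0, 0, 0, -1], [0, 0, 0, 0, -1], [0, 0, 0, 0, -1], [0, 0, 0, 0, -1], [0, 0, 0.04, 0, -1], [0, 0, 0.05, 0, -1], [0, 0, 0.05, 0, -1], [0, 0, 0.05, 0, -1], [0, 0, 0, 0, -1]],
])

```text
time_s: 30.25
eef_pos: [417.9, 29.8, 193.4]
tool_rot: [[0.974, 0.225, 0.01], [0.225, -0.974, 0.001], [0.01, 0.002, -1.0]]
contact_force: [0.4, -0.6, -3.1]
finger_gap: 0.238
finger_force: 60.2
```

Request:
play_rows([
  [[0.0154, -0.0001, 0, 0.0906, -1], [0.0154, -0.0001, 0, 0.0906, -1], [0.0154, -0.0001, 0, 0.0906, -1], [0.0154, -0.0001, 0, 0.0906, -1], [0.0154, -0.0001, 0, 0.0906, -1], [0.0154, -0.0001, 0, 0.0906, -1], [0.0154, -0.0001, 0, 0.0906, -1], [0.0154, -0.0001, 0, 0.0906, -1], [0.0154, -0.0001, 0, 0.0906, -1], [0.0154, -0.0001, 0, 0.0906, -1]],
])

```text
time_s: 31.25
eef_pos: [537.8, 28.8, 187.4]
tool_rot: [[-0.085, 0.996, -0.001], [0.996, 0.085, -0.0], [0.0, -0.001, -1.0]]
contact_force: [0.2, -0.5, -3.5]
finger_gap: 0.237
finger_force: 60.1
```

Request:
play_rows([
  [[0.0154, -0.0001, 0, 0.0906, -1], [0.0154, -0.0001, 0, 0.0906, -1], [0.0154, -0.0001, 0, 0.0906, -1], [0.0154, -0.0001, 0, 0.0906, -1], [0.0154, -0.0001, 0, 0.0906, -1], [0.0154, -0.0001, 0, 0.0906, -1], [0.0154, -0.0001, 0, 0.0906, -1], [0.0154, -0.0001, 0, 0.0906, -1], [0.0154, -0.0001, 0, 0.0906, -1], [0.0154, -0.0001, 0, 0.0906, -1], [0, 0, 0, 0, -1], [0, 0, 0, 0, -1]],
])

```text
time_s: 32.45
eef_pos: [660.3, 28.0, 187.2]
tool_rot: [[-0.997, 0.072, -0.001], [0.072, 0.997, -0.0], [0.001, -0.0, -1.0]]
contact_force: [-0.6, 0.7, -3.5]
finger_gap: 0.235
finger_force: 60.1
```

Run:
```python
from h import *
st()
```

```text
t 32.45 tcp [660.3  28.  187.2] psi 85.9 F [-0.6  0.7 -3.5] gap 0.235 ff 60.1 j [  2.  26.  91.   0.  62. -84.]
```

Request:
play_rows([
  [[0.001, 0, -0.045, 0.002, -1], [0, 0, -0.045, 0, -1], [0, 0, -0.025, 0, -1], [0, 0, -0.014, 0, -1], [0, 0, 0, 0, -1], [0, 0, 0, 0, -1], [0, 0, 0, 0, -1]],
])

```text
time_s: 33.15
eef_pos: [661.4, 28.0, 86.0]
tool_rot: [[-0.998, 0.067, -0.0], [0.067, 0.998, 0.0], [0.0, 0.0, -1.0]]
contact_force: [-4.5, 0.5, 6.1]
finger_gap: 0.238
finger_force: 62.6
```

Request:
play_rows([
  [[0, 0, 0, 0, 0], [0, 0, 0, 0, 0], [0, 0, 0, 0, 0], [0, 0, 0.04, 0, 0], [0, 0, 0.045, 0, 0], [0, 0, 0.045, 0, 0], [0, 0, 0, 0, 0]],
])

```text
time_s: 33.85
eef_pos: [665.2, 28.1, 194.5]
tool_rot: [[-0.998, 0.066, 0.009], [0.066, 0.998, 0.0], [-0.009, 0.001, -1.0]]
contact_force: [0.1, -0.2, -0.0]
finger_gap: 0.504
finger_force: 0.0
```

Request:
play_rows([
  [[-0.0184, -0.0495, 0, 0.0129, 0.2], [-0.0184, -0.0495, 0, 0.0129, 0.2], [-0.0184, -0.0495, 0, 0.0129, 0.2], [-0.0184, -0.0495, 0, 0.0129, 0.2], [-0.0184, -0.0495, 0, 0.0129, 0.2], [-0.0184, -0.0495, 0, 0.0129, 0.2], [-0.0184, -0.0495, 0, 0.0129, 0.2], [-0.0184, -0.0495, 0, 0.0129, 0.2], [-0.0184, -0.0495, 0, 0.0129, 0.2], [-0.0184, -0.0495, 0, 0.0129, 0.2], [-0.0184, -0.0495, 0, 0.0129, 0.2], [-0.0184, -0.0495, 0, 0.0129, 0.2]],
])

```text
time_s: 35.05
eef_pos: [484.3, -448.6, 188.1]
tool_rot: [[-0.984, -0.177, -0.0], [-0.177, 0.984, 0.0], [0.0, 0.0, -1.0]]
contact_force: [0.3, -0.1, -0.3]
finger_gap: 0.598
finger_force: 0.0
```

Request:
play_rows([
  [[0, 0, 0, 0, 0.2], [0, 0, 0, 0, 0.2]],
])

```text
time_s: 35.25
eef_pos: [484.6, -447.6, 188.0]
tool_rot: [[-0.985, -0.175, -0.001], [-0.175, 0.985, 0.001], [0.0, 0.001, -1.0]]
contact_force: [0.7, 0.8, 0.1]
finger_gap: 0.605
finger_force: 0.0
```

Run:
```python
from h import *
st()
for n in('scene','top'):
    p,d=grab(n); rods(n,p,d,Y=(-120,190),X=(550,780),zr=(76,98)); rods(n,p,d)
```

```text
t 35.25 tcp [ 484.6 -447.6  188. ] psi 100.1 F [0.7 0.8 0.1] gap 0.605 ff 0.0 j [ -43.   26.   92.    0.   62. -143.]
scene 843 y 80 b 0 origin [656.5  32. ] size 167 64 ang 356.0 z 89.1
scene 883 y 0 b 0 origin [665.8 126. ] size 167 63 ang 355.8 z 89.2
scene 507 y 0 b 38 origin [ 480.7 -445.8] size 165 67 ang 9.2 z 18.7
top 1101 y 0 b 0 origin [664.7 123.2] size 166 63 ang 355.8 z 91.2
top 1077 y 103 b 0 origin [656.2  29.2] size 166 63 ang 355.9 z 91.3
top 1086 y 0 b 88 origin [ 480.  -447.8] size 165 65 ang 9.6 z 21.0
```

Yellow is seated at (656.4,30.5) against a target of (657.9,30.1). Next, blue.

Request:
play_rows([
  [[0, 0, -0.05, 0, 0.2], [0, 0, -0.05, 0, 0.2], [0, 0, -0.05, 0, 0.2], [0, 0, -0.045, 0, 0.2], [0, 0, -0.021, 0, 0.2], [0, 0, 0, 0, 0.2], [0, 0, 0, 0, 0.2]],
])

```text
time_s: 36.05
eef_pos: [486.3, -447.2, 17.2]
tool_rot: [[-0.984, -0.178, 0.001], [-0.178, 0.984, -0.001], [-0.001, -0.001, -1.0]]
contact_force: [0.8, -0.2, 1.1]
finger_gap: 0.599
finger_force: 0.0
```

Request:
play_rows([
  [[0, 0, 0, 0, -1], [0, 0, 0, 0, -1], [0, 0, 0, 0, -1], [0, 0, 0, 0, -1], [0, 0, 0.03, 0, -1], [0, 0, 0.05, 0, -1], [0, 0, 0.05, 0, -1], [0, 0, 0.05, 0, -1], [0, 0, 0, 0, -1], [0, 0, 0, 0, -1]],
])

```text
time_s: 37.05
eef_pos: [485.4, -447.4, 161.2]
tool_rot: [[-0.984, -0.177, 0.002], [-0.177, 0.984, -0.001], [-0.001, -0.002, -1.0]]
contact_force: [-0.8, 0.8, -5.2]
finger_gap: 0.234
finger_force: 60.2
```

Request:
play_rows([
  [[-0.004, 0.0271, 0, -0.0894, -1], [-0.004, 0.0271, 0, -0.0894, -1], [-0.004, 0.0271, 0, -0.0894, -1], [-0.004, 0.0271, 0, -0.0894, -1], [-0.004, 0.0271, 0, -0.0894, -1], [-0.004, 0.0271, 0, -0.0894, -1], [-0.004, 0.0271, 0, -0.0894, -1], [-0.004, 0.0271, 0, -0.0894, -1], [-0.004, 0.0271, 0, -0.0894, -1], [-0.004, 0.0271, 0, -0.0894, -1], [-0.004, 0.0271, 0, -0.0894, -1], [-0.004, 0.0271, 0, -0.0894, -1]],
])

```text
time_s: 38.25
eef_pos: [445.2, -185.6, 158.3]
tool_rot: [[-0.058, 0.998, -0.003], [0.998, 0.058, 0.001], [0.002, -0.003, -1.0]]
contact_force: [0.6, 1.1, -4.7]
finger_gap: 0.236
finger_force: 60.2
```

Request:
play_rows([
  [[-0.004, 0.0271, 0, -0.0894, -1], [-0.004, 0.0271, 0, -0.0894, -1], [-0.004, 0.0271, 0, -0.0894, -1], [-0.004, 0.0271, 0, -0.0894, -1], [-0.004, 0.0271, 0, -0.0894, -1], [-0.004, 0.0271, 0, -0.0894, -1], [-0.004, 0.0271, 0, -0.0894, -1], [-0.004, 0.0271, 0, -0.0894, -1], [-0.004, 0.0271, 0, -0.0894, -1], [-0.004, 0.0271, 0, -0.0894, -1], [0, 0, 0, 0, -1], [0, 0, 0, 0, -1]],
])

```text
time_s: 39.45
eef_pos: [413.7, 29.9, 158.9]
tool_rot: [[0.973, 0.232, -0.002], [0.232, -0.973, -0.0], [-0.003, -0.0, -1.0]]
contact_force: [0.5, -0.5, -5.0]
finger_gap: 0.237
finger_force: 60.3
```

Run:
```python
from h import *
st()
```

```text
t 39.45 tcp [413.7  29.9 158.9] psi -76.6 F [ 0.5 -0.5 -5. ] gap 0.237 ff 60.3 j [  4.   8. 123.  -0.  50.  81.]
```

Request:
play_rows([
  [[0.0002, -0.0003, -0.045, -0.002, -1], [0, 0, -0.045, 0, -1], [0, 0, -0.04, 0, -1], [0, 0, -0.022, 0, -1], [0, 0, 0, 0, -1], [0, 0, 0, 0, -1], [0, 0, 0, 0, -1]],
])

```text
time_s: 40.15
eef_pos: [415.1, 29.1, 38.5]
tool_rot: [[0.974, 0.226, -0.0], [0.226, -0.974, -0.0], [-0.0, 0.0, -1.0]]
contact_force: [0.7, 0.1, -4.4]
finger_gap: 0.238
finger_force: 69.0
```

Request:
play_rows([
  [[-0.0005, 0, -0.0018, 0, -1], [0, 0, 0, 0, -1], [0, 0, 0, 0, 0], [0, 0, 0, 0, 0], [0, 0, 0, 0, 0], [0, 0, 0, 0, 0], [0, 0, 0, 0, 0], [0, 0, 0, 0, 0], [0, 0, 0, 0, 0], [0, 0, 0, 0, 0], [0, 0, 0.05, 0, 0], [0, 0, 0.05, 0, 0]],
])

```text
time_s: 41.35
eef_pos: [413.4, 29.4, 117.0]
tool_rot: [[0.974, 0.225, -0.004], [0.225, -0.974, -0.0], [-0.004, -0.001, -1.0]]
contact_force: [0.5, 0.3, 0.4]
finger_gap: 0.498
finger_force: 0.0
```

Request:
play_rows([
  [[0, 0, 0, 0, 0], [0, 0, 0, 0, 0]],
])

```text
time_s: 41.55
eef_pos: [415.2, 29.6, 117.7]
tool_rot: [[0.974, 0.225, 0.002], [0.225, -0.974, 0.0], [0.002, 0.0, -1.0]]
contact_force: [-0.1, -0.8, -0.5]
finger_gap: 0.496
finger_force: 0.0
```

Run:
```python
from h import *
st(); p,d=grab('scene'); rods('scene',p,d,Y=(-60,130),X=(310,540),zr=(34,46)); rods('scene',p,d,Y=(-120,190),X=(550,780),zr=(76,98))
```

```text
t 41.55 tcp [415.2  29.6 117.7] psi -77.0 F [-0.1 -0.8 -0.5] gap 0.496 ff 0.0 j [  4.  12. 124.  -0.  44.  81.]
scene 571 y 0 b 35 origin [422.2  33.5] size 166 63 ang -167.1 z 39.2
scene 836 y 76 b 0 origin [656.5  32. ] size 166 64 ang 356.1 z 89.2
scene 877 y 0 b 0 origin [665.6 126. ] size 167 64 ang 355.8 z 89.3
```

Blue is weighed. Moving it to its seat.

Request:
play_rows([
  [[0, 0, -0.05, 0, 0], [0, 0, -0.0495, 0, 0], [0, 0, 0, 0, 0], [0, 0, 0, 0, -1], [0, 0, 0, 0, -1], [0, 0, 0, 0, -1], [0, 0, 0, 0, -1], [0, 0, 0.04, 0, -1], [0, 0, 0.05, 0, -1], [0, 0, 0.05, 0, -1], [0, 0, 0.05, 0, -1], [0, 0, 0, 0, -1]],
])

```text
time_s: 42.8
eef_pos: [417.9, 29.7, 194.7]
tool_rot: [[0.974, 0.225, 0.01], [0.225, -0.974, 0.001], [0.01, 0.002, -1.0]]
contact_force: [0.7, 0.3, -4.1]
finger_gap: 0.233
finger_force: 60.7
```

Request:
play_rows([
  [[0.0151, -0.006, 0, 0.0906, -1], [0.0151, -0.006, 0, 0.0906, -1], [0.0151, -0.006, 0, 0.0906, -1], [0.0151, -0.006, 0, 0.0906, -1], [0.0151, -0.006, 0, 0.0906, -1], [0.0151, -0.006, 0, 0.0906, -1], [0.0151, -0.006, 0, 0.0906, -1], [0.0151, -0.006, 0, 0.0906, -1], [0.0151, -0.006, 0, 0.0906, -1], [0.0151, -0.006, 0, 0.0906, -1]],
])

```text
time_s: 43.8
eef_pos: [535.1, -18.6, 188.3]
tool_rot: [[-0.085, 0.996, -0.001], [0.996, 0.085, 0.0], [0.0, -0.001, -1.0]]
contact_force: [0.7, -0.3, -4.9]
finger_gap: 0.236
finger_force: 60.6
```

Request:
play_rows([
  [[0.0151, -0.006, 0, 0.0906, -1], [0.0151, -0.006, 0, 0.0906, -1], [0.0151, -0.006, 0, 0.0906, -1], [0.0151, -0.006, 0, 0.0906, -1], [0.0151, -0.006, 0, 0.0906, -1], [0.0151, -0.006, 0, 0.0906, -1], [0.0151, -0.006, 0, 0.0906, -1], [0.0151, -0.006, 0, 0.0906, -1], [0.0151, -0.006, 0, 0.0906, -1], [0.0151, -0.006, 0, 0.0906, -1], [0, 0, 0, 0, -1], [0, 0, 0, 0, -1]],
])

```text
time_s: 45.0
eef_pos: [655.3, -66.3, 188.2]
tool_rot: [[-0.997, 0.072, -0.002], [0.072, 0.997, 0.0], [0.002, 0.0, -1.0]]
contact_force: [-0.3, 0.3, -4.7]
finger_gap: 0.238
finger_force: 60.6
```

Run:
```python
from h import *
st()
```

```text
t 45.00 tcp [655.3 -66.3 188.2] psi 85.9 F [-0.3  0.3 -4.7] gap 0.238 ff 60.6 j [ -6.  26.  92.   0.  62. -92.]
```

Request:
play_rows([
  [[0.0008, -0.0003, -0.045, 0.002, -1], [0, 0, -0.045, 0, -1], [0, 0, -0.025, 0, -1], [0, 0, -0.0125, 0, -1], [0, 0, 0, 0, -1], [0, 0, 0, 0, -1], [0, 0, 0, 0, -1]],
])

```text
time_s: 45.7
eef_pos: [656.8, -66.6, 87.7]
tool_rot: [[-0.998, 0.066, 0.0], [0.066, 0.998, -0.0], [-0.0, 0.0, -1.0]]
contact_force: [-0.0, -0.4, -4.5]
finger_gap: 0.234
finger_force: 62.0
```

Request:
play_rows([
  [[0, 0, -0.0013, 0, -1], [0, 0, 0, 0, -1], [0, 0, 0, 0, 0], [0, 0, 0, 0, 0], [0, 0, 0, 0, 0], [0, 0, 0.03, 0, 0], [0, 0, 0.06, 0, 0], [0, 0, 0.06, 0, 0], [0, 0, 0.06, 0, 0], [0, 0, 0.056, 0, 0], [0, 0, 0, 0, 0]],
])

```text
time_s: 46.8
eef_pos: [660.2, -67.1, 307.0]
tool_rot: [[-0.998, 0.065, 0.012], [0.065, 0.998, -0.001], [-0.012, -0.0, -1.0]]
contact_force: [0.3, -0.7, -0.6]
finger_gap: 0.498
finger_force: 0.0
```

Request:
play_rows([
  [[-0.0169, 0.0449, 0, -0.0915, -0.2], [-0.0169, 0.0449, 0, -0.0915, -0.2], [-0.0169, 0.0449, 0, -0.0915, -0.2], [-0.0169, 0.0449, 0, -0.0915, -0.2], [-0.0169, 0.0449, 0, -0.0915, -0.2], [-0.0169, 0.0449, 0, -0.0915, -0.2], [-0.0169, 0.0449, 0, -0.0915, -0.2], [-0.0169, 0.0449, 0, -0.0915, -0.2], [-0.0169, 0.0449, 0, -0.0915, -0.2], [-0.0169, 0.0449, 0, -0.0915, -0.2], [-0.0169, 0.0449, 0, -0.0915, -0.2], [0, 0, 0, 0, -0.2]],
])

```text
time_s: 48.0
eef_pos: [506.5, 332.1, 298.7]
tool_rot: [[0.078, 0.997, -0.001], [0.997, -0.078, 0.001], [0.001, -0.001, -1.0]]
contact_force: [0.6, -0.4, 0.5]
finger_gap: 0.399
finger_force: 0.0
```

Request:
play_rows([
  [[0, 0, 0, 0, -0.2], [0, 0, 0, 0, -0.2]],
])

```text
time_s: 48.2
eef_pos: [508.4, 327.6, 298.8]
tool_rot: [[0.074, 0.997, -0.0], [0.997, -0.074, -0.001], [-0.001, -0.0, -1.0]]
contact_force: [0.3, -0.1, 0.3]
finger_gap: 0.402
finger_force: 0.0
```

Run:
```python
from h import *
st()
for n in('scene','top'):
    p,d=grab(n,f'pics/{n}9.png'); rods(n,p,d,Y=(-120,190),X=(550,780),zr=(76,98))
    W=cloud(n,d); o=colours(p)['orange']&(W[...,2]>150)
    if o.any(): print('bar',o.sum(),np.nanmean(W[o],0))
```

```text
t 48.20 tcp [508.4 327.6 298.8] psi -4.2 F [ 0.3 -0.1  0.3] gap 0.402 ff 0.0 j [33. 16. 92. -0. 72. 37.]
scene 809 y 0 b 45 origin [650.7 -62.1] size 167 65 ang 356.2 z 89.0
scene 836 y 75 b 0 origin [656.5  32. ] size 166 64 ang 356.0 z 89.2
scene 872 y 0 b 0 origin [666.  125.9] size 167 63 ang 355.8 z 89.3
bar 214 [511.27314485 330.51922237 237.7062795 ]
top 1102 y 0 b 0 origin [665.  123.1] size 166 63 ang 355.9 z 91.3
top 1080 y 104 b 0 origin [655.6  29.2] size 166 63 ang 356.0 z 91.2
top 1059 y 0 b 101 origin [650.3 -64.9] size 166 63 ang 356.5 z 91.3
bar 164 [510.00563689 339.25854596 240.09580525]
```

View pics/scene9.png

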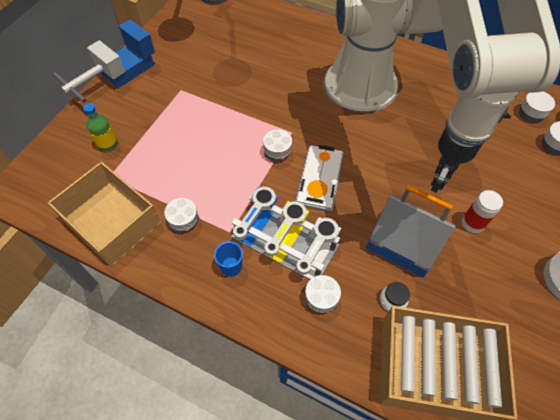

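The view shows all three rods on their seats, with big ends at (263,197), (294,212) and (326,229), and the gripper above the bar. Next I fold the display.

Request:
play_rows([
  [[0, 0, -0.04, 0, -0.2], [0, 0, -0.03, 0, -0.2], [0, 0, -0.015, 0, -0.2], [0, 0, 0, 0, -0.2], [0, 0, 0, 0, -1], [0, 0, 0, 0, -1], [0, 0, 0, 0, -1], [0, 0, 0, 0, -1], [0, 0, 0, 0, -1]],
])

```text
time_s: 49.2
eef_pos: [508.9, 328.6, 232.6]
tool_rot: [[0.075, 0.997, 0.002], [0.997, -0.075, 0.001], [0.001, 0.002, -1.0]]
contact_force: [0.8, -2.9, 7.0]
finger_gap: 0.108
finger_force: 59.1
```

Request:
play_rows([
  [[-0.0221, 0.0017, -0.0113, 0, -1], [-0.0208, 0.0016, -0.0135, 0, -1], [-0.0193, 0.0015, -0.0157, 0, -1], [-0.0175, 0.0014, -0.0176, 0, -1], [-0.0156, 0.0012, -0.0193, 0, -1], [-0.0135, 0.001, -0.0209, 0, -1], [-0.0113, 0.0009, -0.0222, 0, -1], [-0.0089, 0.0007, -0.0232, 0, -1], [-0.0064, 0.0005, -0.024, 0, -1], [-0.0039, 0.0003, -0.0246, 0, -1], [-0.0013, 0.0001, -0.0248, 0, -1], [0, 0, 0, 0, -1]],
])

```text
time_s: 50.4
eef_pos: [396.0, 337.5, 56.6]
tool_rot: [[0.075, 0.997, 0.001], [0.997, -0.075, 0.0], [0.0, 0.001, -1.0]]
contact_force: [3.0, 1.5, -6.3]
finger_gap: 0.113
finger_force: 63.0
```

Request:
play_rows([
  [[0, 0, 0, 0, -1], [0, 0, 0, 0, -1]],
])

```text
time_s: 50.6
eef_pos: [396.1, 337.5, 57.7]
tool_rot: [[0.075, 0.997, 0.001], [0.997, -0.075, 0.001], [0.001, 0.001, -1.0]]
contact_force: [1.9, 1.1, -6.9]
finger_gap: 0.111
finger_force: 63.0
```

Request:
play_rows([
  [[0, 0, -0.0025, 0, -1], [0, 0, 0, 0, -1], [0, 0, 0, 0, -1], [0, 0, 0, 0, -0.2], [0, 0, 0, 0, -0.2], [0, 0, 0, 0, -0.2], [0, 0, 0.04, 0, -0.2], [0, 0, 0.05, 0, -0.2], [0, 0, 0.05, 0, -0.2], [-0.03, 0.03, 0.03, 0, -0.2], [-0.03, 0.03, 0, 0, -0.2], [-0.03, 0.03, 0, 0, -0.2]],
])

```text
time_s: 51.8
eef_pos: [323.2, 410.0, 192.6]
tool_rot: [[0.076, 0.997, 0.001], [0.997, -0.076, 0.002], [0.002, 0.001, -1.0]]
contact_force: [0.5, 0.3, -1.0]
finger_gap: 0.4
finger_force: 0.0
```

Request:
play_rows([
  [[-0.03, 0.03, 0, 0, -0.2], [-0.03, 0.03, 0, 0, -0.2], [0, 0, 0, 0, -0.2], [0, 0, 0, 0, -0.2]],
])

```text
time_s: 52.2
eef_pos: [275.1, 457.1, 191.2]
tool_rot: [[0.073, 0.997, -0.0], [0.997, -0.073, -0.001], [-0.001, -0.0, -1.0]]
contact_force: [-0.0, -0.4, 0.3]
finger_gap: 0.404
finger_force: 0.0
```

Run:
```python
from h import *
st()
for n in('scene','top'):
    p,d=grab(n,f'pics/{n}10.png'); rods(n,p,d,Y=(-120,190),X=(550,780),zr=(76,98))
    W=cloud(n,d); z=W[...,2];o=colours(p)['orange']&(z>40)&(W[...,0]<480)
    if o.any(): print('bar',o.sum(),np.nanmedian(W[o],0))
    pa=(W[...,1]>260)&(W[...,1]<400)&(z>40)&(z<120)
    for x in(450,540): q=pa&(abs(W[...,0]-x)<15); print('panel',x,np.nanmedian(z[q]) if q.any() else '')
```

```text
t 52.20 tcp [275.1 457.1 191.2] psi -4.2 F [-0.  -0.4  0.3] gap 0.404 ff 0.0 j [ 59.  15. 107.  -0.  57.  63.]
scene 810 y 0 b 47 origin [651.1 -62.1] size 167 65 ang 356.4 z 89.1
scene 839 y 75 b 0 origin [656.6  32. ] size 167 64 ang 355.9 z 89.0
scene 879 y 0 b 0 origin [666.2 126. ] size 166 64 ang 355.8 z 89.2
bar 159 [398.70307638 337.60592696  63.94291944]
panel 450 65.41303359224307
panel 540 65.33346726213018
top 1100 y 0 b 0 origin [664.8 123.2] size 166 63 ang 355.9 z 91.1
top 1078 y 101 b 0 origin [655.8  29.1] size 166 63 ang 356.1 z 91.3
top 1062 y 0 b 105 origin [650.4 -65. ] size 166 63 ang 356.6 z 91.3
bar 196 [396.4912871  335.59121621  66.4226484 ]
panel 450 67.06622210942415
panel 540 67.23503396646805
```

The display is flat, all rods are seated and the arm is clear.

```bash
python3 -c "
from workcell import manip
print(manip.hand_in())"
```

```text
the job is handed in; nothing more can be done
None
```

I handed the job in at about 52 s; no verdict came back. By camera, the white, yellow and blue rods were each weighed in order within about 1 mm of the plate's middle, all three then lay within about 2 mm of their seats with small ends on the far side, and the display was folded flat. White had to be re-centred and weighed again after it was knocked on the plate.

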